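Hold a carving blank in the bench hook

ROBOT

A 7-joint arm with a two-finger parallel gripper is mounted at the origin on the work surface. World frame = base frame: x ahead of the robot, y to its left, z up, the work surface at z = 0. Lengths are in m, angles in rad, forces in N, time in s.
With the tool pointing down it reaches from about 0.425 to 0.825 m from the base axis. Payload 3.6 kg.
Tool frame: the origin (TCP) lies where the fingers leave the gripper's body, on its centre line; the fingertips stand 73 mm ahead of it and the grasp point (between the pads) lies 54 mm ahead of it; z points along the fingers, y is the line along which they close (so a half turn about z gives the same grasp; the last joint's range is limited). The gripper opens to 85 mm and grips with 20 to 120 N. Pads are 22 mm wide; open, the fingers measure 114 mm over their backs; the gripper's body (76 mm by 85 mm) begins 54 mm behind the grasp point. The pads swing forward as they close: fully open they stand 13 mm farther back than shut.
Start: joints at [1.155, 0.615, -0.013, 1.423, 0.008, 1.103, -0.04], TCP at [0.247, -0.601, 0.304] pointing down, gripper open.
Joint ranges: [-3.12, 3.12], [-0.3, 2.06], [-1.34, 1.32], [0.26, 2.42], [-1.36, 4.5], [0.01, 1.98], [-2.84, 2.84]. Speed limits (rad/s): [2.79, 2.79, 3.14, 3.14, 3.14, 3.14, 3.14].

INTERFACE

Orientations are given as a unit quaternion [x, y, z, w].
In Python, from station import arm, snapshot, camera_info, ticket gives the robot as it stands. Calls block until the motion is done:
- arm.movep(position, orientation): joint-space move of the TCP to a pose.
- arm.line_to(position, velocity=0.15, ori=None): straight line of the TCP; ori=None keeps the orientation; velocity is the mean speed in m/s.
- arm.move_j(angles): joint-space move.
- arm.move_gripper(opening, effort=None): opening from 0.0 (shut) to 1.0 (fully open); effort is the grip in N (None keeps the last); returns when the fingers have stopped.
- arm.pause(seconds).
- arm.ik(position, orientation): joint angles nearest the present ones, or None.
- snapshot(name): name is "side" or "top"; returns the picture (400x640x3 uint8, blue, green, red); there is no depth.
- camera_info(name): a dict with "fx", "fy", "cx", "cy" (pixels), "R" (3x3) and "t" (3): a world point X has camera coordinates R X + t. Camera axes: x right, y down, z forward; pixel columns grow to the right and rows downward; lengths in m; the calibration is good to about 2 mm. A picture is of the moment at which its call begins. camera_info takes no time and is no camera call.
A pose or a line that the arm cannot do raises arm.MotionError and nothing moves.
- ticket.finish_job(): hands the job in; it is judged then, once.
Readings, each from a call of its own:
- arm.read_time(): time.
- arm.read_joint_positions(): joint angles.
- arm.read_dq(): joint speeds.
- arm.read_effort(): joint torques, N m.
- arm.read_tool_pos(): TCP position.
- arm.read_eef_rot(): TCP orientation.
- arm.read_ft_force(): force on the tool from outside, world axes, zero at the start.
- arm.read_wrist_torque(): the same for the moment, N m.
- arm.read_opening(): opening from 0.0 (shut) to 1.0 (fully open).
- arm.read_finger_force(): force on a finger pad.
Only numpy, scipy, OpenCV 4.12 (cv2) and the standard library are available. Lean on these libraries where they do the work, as an engineer would, in place of code of your own. Each camera call takes 0.05 s, during which the arm holds its last target. There are 200 camera calls.

TASK

Put the longer of the two wooden blanks into the bench hook, standing the same way up as it lies now, with a long side flat against the fence and an end against the stop block, whichever end of the board that block is on. Then press it with one steady diagonal push, firmly (about 10 N each way, without ramming it), down on the board, against the fence and against the stop all at once, and finish while still holding it pressed so, ready to be sawn. Leave the other things on the table where they are.

Things in the scene. Friction and masses are not known exactly. Their poses are not given: they have to be found in the camera images.
- blank: the longer blank, a plain light wooden block 110 long x 36 wide x 55 high, 80 to 170 g, lying on the table. Origin at the centre of its underside; x along its length, y across its width, z up. Wood rubs on wood: pressed hard on one face first, the blank can stick a few mm short of another though the arm pushes.
- short_blank: the shorter blank, same wood, 60 long x 36 wide x 55 high; not to be used. Origin and axes as for the longer blank.
- bench_hook: plywood base board of the bench hook, fixed to the table, 130 (along its x) x 220 (along its y) x 12 thick. Origin at the centre of its underside, so its top is at z = +12. Its x points away from the robot, toward the fence; its y runs along the fence. Waxed like fence and stop: friction about 0.35. The seat without the stop block has only a 3 thick plywood cover, 55 x 24.
- fence: dark wooden rail fixed on the board along its far long edge, 20 (x) x 220 (y) x 16 high. Origin at the centre of its underside, axes as the board's; it sits at x = +55, z = +12 in the board's frame, so the face to press against is at x = +45 of the board and its top 28 above the table. Rigid.
- stop: stop block, dark wood, 55 (x) x 24 (y) x 16 high, fixed on the board against the fence at one end: y = +95 or y = -95 in the board's frame, varying from start to start. Origin at the centre of its underside (x = +16.5, z = +12 of the board), axes as the board's. Its face to press against looks to the middle of the board, at y = +83 or -83; top 28 above the table. Rigid.
- gouge: bystander: carving gouge lying on the table, wooden handle 20 thick, 210 long along its x. Origin under the handle's front end.
- wide_gouge: bystander: carving gouge with a 20 wide blade, 210 long along its x, handle 20 thick. Origin under the handle's front end.
- wax_tin: bystander: small round steel tin, diameter 48, 30 high. Origin at the centre of its underside.
- mallet: bystander: wooden mallet lying down, head diameter 54 x 100, handle 130, along its x. Origin under the head's handle-side end.
- sanding_block: bystander: cork sanding block 100 x 62 x 30. Origin at the centre of its underside.
- mug: bystander: blue mug, diameter 80, 90 high. Origin at the centre of its underside.
Mind the look-alikes: they are no part of the job. What is shaped like the blank but pink or purple is not meant.

How it is judged:
By the outcome, as a careful person would: the job done as asked, in the order asked, and still so for the second after the job is handed in, while the arm keeps its last pose, push and grip.
It also fails if it takes over 58 s, if anything falls off the work surface, if the arm or the gripper's body presses on something with over 40 N, if the wrist force passes 120 N, or if a joint passes its speed limit or range.

## Working session

There is one attempt and no reset: what is moved stays moved. The work goes in short steps, each a Python script; the robot and the scene stay as the last script left them, time stands still between calls to the robot, and variables do not carry over. Pictures are saved under pics/ and viewed, at most 10 in all, crops included, and the job is handed in when it is done.

```bash
mkdir -p pics
python3 - <<'E'
from station import arm, snapshot, camera_info
import cv2
for n in("top","side"):
    cv2.imwrite(f"pics/{n}0.png",snapshot(n)); c=camera_info(n); print(n,c)
print(arm.read_eef_rot(),arm.read_tool_pos(),arm.read_time())
E
```

```text
top {'fx': 388.217152523631, 'fy': 388.217152523631, 'cx': 318.2583745955057, 'cy': 198.31200224891347, 'R': array([[ 2.20751268e-03, -9.99823214e-01, -1.86726673e-02],
       [-9.90014560e-01,  4.46791230e-04, -1.40964432e-01],
       [ 1.40947854e-01,  1.87973932e-02, -9.89838553e-01]]), 't': array([0.00967086, 0.52132255, 1.01002744])}
side {'fx': 393.5021921677732, 'fy': 393.5021921677732, 'cx': 318.31336605704047, 'cy': 194.99936553384924, 'R': array([[ 0.95313141, -0.30209528, -0.01670195],
       [-0.1850454 , -0.53837752, -0.82213615],
       [ 0.2393715 ,  0.7866944 , -0.56904587]]), 't': array([-0.48838011,  0.14731693,  1.13045226])}
[ 9.81062295e-01  1.93688937e-01 -2.45491355e-04 -1.14432234e-03] [ 0.24680133 -0.6007549   0.30283267] 0.1
```

View pics/top0.png

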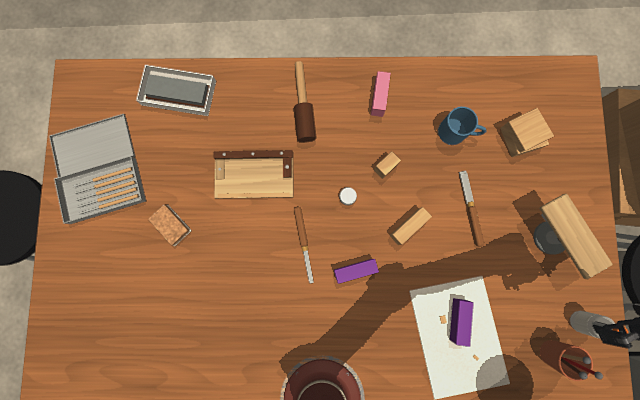

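View pics/side0.png

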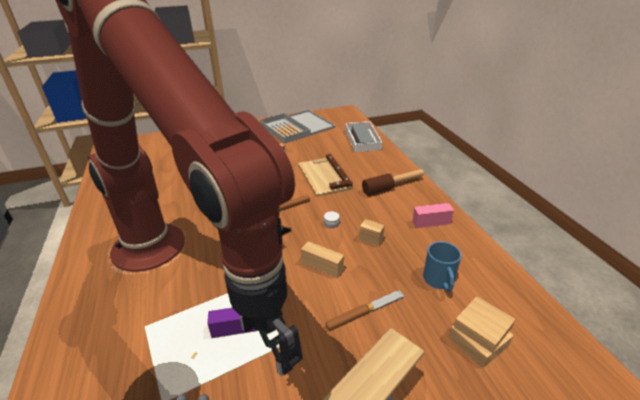

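The top view shows the long blank at (411,225), the short one at (388,163), and the hook at (254,175) with the fence on its far edge. The stop is at its right end (287,166), which is the -y side. Next I'll zoom in and measure.

```bash
cat > h.py <<'E'
import numpy as np, cv2
from station import arm, snapshot, camera_info
def ray(n,p,z):
    c=camera_info(n);R,t=c["R"],c["t"];C=-R.T@t
    p=np.atleast_2d(p).astype(float)
    d=np.c_[(p[:,0]-c["cx"])/c["fx"],(p[:,1]-c["cy"])/c["fy"],np.ones(len(p))]@R
    return C+d*((z-C[2])/d[:,2])[:,None]
def proj(n,X):
    c=camera_info(n);Y=np.atleast_2d(X)@c["R"].T+c["t"]
    return np.c_[c["fx"]*Y[:,0]/Y[:,2]+c["cx"],c["fy"]*Y[:,1]/Y[:,2]+c["cy"]]
E
python3 - <<'E'
from h import *
c=camera_info("top");print(-c["R"].T@c["t"])
im=cv2.imread("pics/top0.png")
a=cv2.resize(im[140:210,205:305],None,fx=6,fy=6,interpolation=cv2.INTER_CUBIC)   # 600x420
b=cv2.resize(im[195:255,380:440],None,fx=3,fy=3,interpolation=cv2.INTER_CUBIC)
o=np.zeros((420,790,3),np.uint8);o[:,:600]=a;o[:180,605:785]=b;cv2.imwrite("pics/z.png",o)
hsv=cv2.cvtColor(im,cv2.COLOR_BGR2HSV)
for x,y in[(411,225),(405,236),(500,180-100),(254,185),(250,155),(287,168),(220,170),(330,120)]:print((x,y),hsv[y,x])
E
```

```text
[ 0.37373437 -0.00954965  1.07343261]
(411, 225) [ 17 121 229]
(405, 236) [ 16 124 220]
(500, 80) [ 13 156 170]
(254, 185) [ 17 114 211]
(250, 155) [ 11 164  95]
(287, 168) [ 17  43 159]
(220, 170) [ 17  83 187]
(330, 120) [ 13 158 176]
```

View pics/z.png

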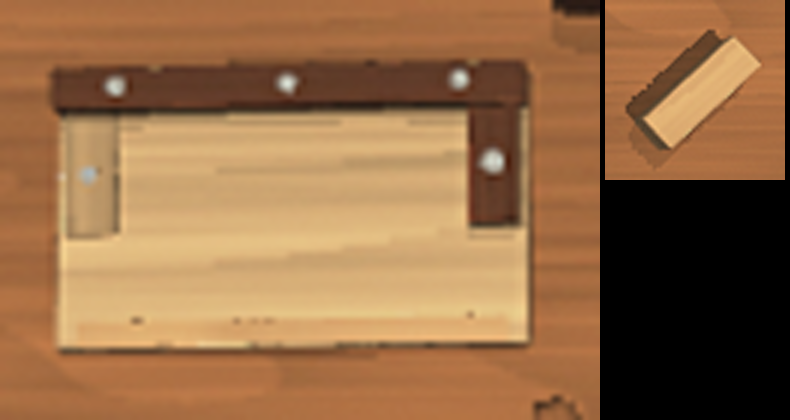

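Run:
```python
from h import *
im=cv2.imread("pics/top0.png");K=6
def up(x0,y0,x1,y1):return cv2.resize(im[y0:y1,x0:x1],None,fx=K,fy=K,interpolation=cv2.INTER_CUBIC)
def px(p,x0,y0):return (np.array(p,float)+.5)/K-.5+[x0,y0]
# blank / short blank: top faces
for nm,(x0,y0,x1,y1) in dict(blank=(380,195,440,255),short=(365,140,410,185)).items():
    h=cv2.cvtColor(up(x0,y0,x1,y1),cv2.COLOR_BGR2HSV)
    m=((h[...,2]>197)&(h[...,1]<150)).astype(np.uint8)
    c=max(cv2.findContours(m,0,1)[0],key=cv2.contourArea)
    W=ray("top",px(c[:,0],x0,y0),.055)[:,:2]
    (r,s,a)=cv2.minAreaRect((W*1000).astype(np.float32));print(nm,np.round(r,1),np.round(s,1),round(a,1), cv2.contourArea(c))
for p,z in[((58,350),.012),((530,344),.012),((52,68),.028),((528,62),.028),((52,106),.028),((528,104),.028),((469,106),.028),((469,226),.028),((519,226),.028),((519,106),.028),((116,87),.028),((287,83),.028),((459,79),.028),((492,161),.028),((88,175),.015)]:
    print(p,np.round(ray("top",px(p,205,140),z)[0]*1000,1))
```

```text
blank [ 448.  -235.6] [ 34.4 108.3] 41.9 18914.0
short [ 614.7 -177.2] [34.7 58.2] 43.7 9318.5
(58, 350) [526.1 299.5  12. ]
(530, 344) [528.8  80.7  12. ]
(52, 68) [656.  302.9  28. ]
(528, 62) [658.2  81.8  28. ]
(52, 106) [637.9 302.2  28. ]
(528, 104) [638.3  81.6  28. ]
(469, 106) [637.4 108.8  28. ]
(469, 226) [581.1 108.   28. ]
(519, 226) [581.   85.1  28. ]
(519, 106) [637.4  85.7  28. ]
(116, 87) [646.8 272.7  28. ]
(287, 83) [648.5 193.3  28. ]
(459, 79) [650.2 113.6  28. ]
(492, 161) [611.5  97.8  28. ]
(88, 175) [608.1 287.8  15. ]
```

The blank is at (448,-236) mm with its length at 132°, and it measures 108x34, which fits. From the fence and stop faces I get x≈637 and y≈108.5, with yaw about 0.9°, consistent with the given sizes. Now I'll grasp it.

```bash
cat >> h.py <<'E'
def q(a): a=np.deg2rad(a)/2; return [np.cos(a),np.sin(a),0,0]
def F(n=4):
    v=[]
    for _ in range(n): v.append(arm.read_ft_force()); arm.pause(.02)
    return np.mean(v,0)
E
python3 - <<'E'
from h import *
print(arm.ik([.448,-.2356,.2],q(131.9)),arm.ik([.61,.17,.2],q(90.9)))
arm.move_gripper(1.0,60)
arm.movep([.448,-.2356,.20],q(131.9)); print(arm.read_time(),arm.read_tool_pos(),F())
arm.line_to([.448,-.2356,.097],.1)
print(F()); arm.move_gripper(0.0,60); print(arm.read_opening(),arm.read_finger_force(),F(),arm.read_tool_pos())
arm.line_to([.448,-.2356,.25],.15); print(F(),arm.read_opening(),arm.read_time())
cv2.imwrite("pics/g_s.png",snapshot("side"))
E
```

```text
[ 0.761952    0.57495733 -0.47872032  1.94616089  0.39323885  0.71250307
  0.77829719] [-0.06122077  0.72968232 -0.42459004  1.58429765  0.35662641  0.90530075
 -0.59664389]
1.9 [ 0.4478527  -0.23723407  0.20011323] [ 0.0515693   0.18150894 -0.4332869 ]
[-0.30095333  0.19924391  0.09118699]
0.41045908330922515 60.493937730789185 [0.28359093 0.27742567 3.03528738] [ 0.44829859 -0.23563365  0.09736563]
[-0.32215917  0.27920515 -1.25678684] 0.4113976155742057 5.0333
```

View pics/g_s.png

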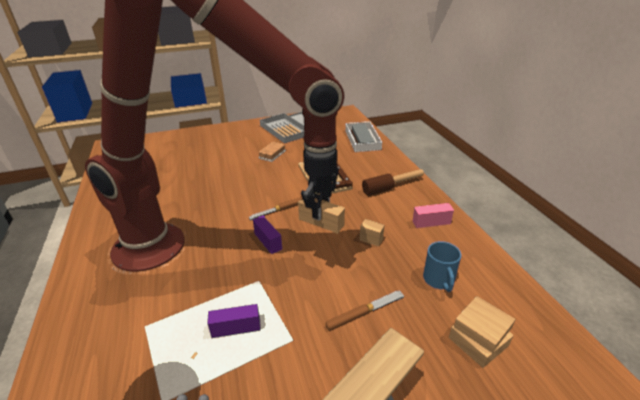

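The blank is held level at (322,215) and weighs about 1.25 N. Next I'll bring it over the hook, hover just above the board and look.

Run:
```python
from h import *
arm.movep([.608,.176,.25],q(90.9))
arm.line_to([.608,.176,.114],.1); arm.pause(.3)
print(F(),arm.read_tool_pos(),arm.read_time())
t=snapshot("top");s=snapshot("side");cv2.imwrite("pics/t1.png",t);cv2.imwrite("pics/s1.png",s)
a=cv2.resize(t[140:210,205:305],None,fx=5,fy=5,interpolation=cv2.INTER_CUBIC)
b=cv2.resize(s[140:205,285:375],None,fx=3,fy=3,interpolation=cv2.INTER_CUBIC)
o=np.zeros((350,790,3),np.uint8);o[:,:500]=a;o[:195,510:780]=b;cv2.imwrite("pics/z1.png",o)
```

```text
[ 0.15035102  0.02295271 -1.53728079] [0.60805883 0.17601256 0.11419246] 8.5833
```

View pics/z1.png

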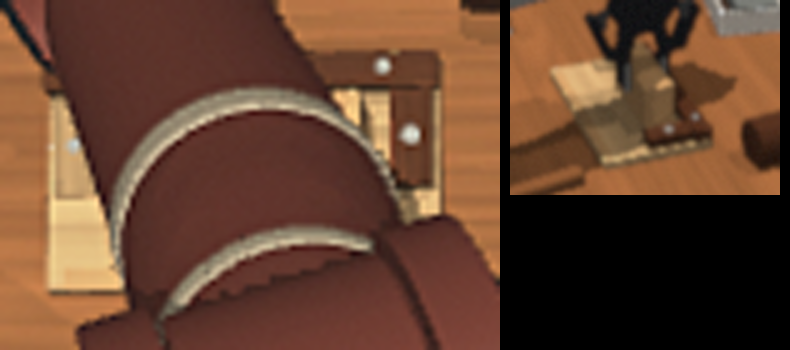

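Run:
```python
from h import *
f0=F(10); S=np.array([-1,1,1.]); D=np.array([1,-1,-1.])   # push force per axis, push directions
c=np.array([.608,.176,.114])
def push():return (F(3)-f0)*S
def touch(axes,thr,step,n):
    act=list(axes)
    for i in range(n):
        for k in act:c[k]+=D[k]*step
        arm.line_to(c,.02); p=push()
        act=[k for k in act if p[k]<thr]
        if not act or np.abs(p).max()>12:break
    print(axes,i,c.round(4),np.round(p,2),np.round(arm.read_tool_pos(),4),np.round(arm.read_wrist_torque(),2),arm.read_time())
touch([2],1,.0005,16)
touch([0,1],1.5,.001,20)
```

```text
[2] 9 [0.608 0.176 0.109] [ 1.18 -0.84  4.24] [0.608  0.176  0.1094] [-0.1   0.36 -0.01] 11.85
[0, 1] 1 [0.609 0.174 0.109] [1.67 2.56 6.39] [0.6093 0.1749 0.1094] [ 0.36  0.48 -0.05] 12.45
```

Run:
```python
from h import *
S=np.array([-1,1,1.]); D=np.array([1,-1,-1.])
c=np.array([.609,.174,.1105])
arm.line_to(c,.02);arm.pause(.2); f0=F(10); print(f0)
f0=f0 if abs(f0[2]+1.4)<.6 else np.array([.15,.02,-1.5])
np.save("f0.npy",f0)
act=[0,1]
for i in range(22):
    for k in act:c[k]+=D[k]*.0008
    arm.line_to(c,.02); p=(F(3)-f0)*S
    print(c.round(4),p.round(2))
    act=[k for k in act if p[k]<1.8]
    if not act:break
print(c,arm.read_tool_pos(),arm.read_wrist_torque(),arm.read_time())
```

```text
[ 0.15175833 -0.0440868  -1.46997573]
[0.6098 0.1732 0.1105] [0.12 0.52 0.09]
[0.6106 0.1724 0.1105] [0.18 0.27 0.38]
[0.6114 0.1716 0.1105] [ 0.13 -0.63  0.06]
[0.6122 0.1708 0.1105] [0.37 0.44 0.31]
[0.613  0.17   0.1105] [-0.43  0.02  0.12]
[0.6138 0.1692 0.1105] [ 0.13  0.25 -0.1 ]
[0.6146 0.1684 0.1105] [ 0.11  0.19 -0.25]
[0.6154 0.1676 0.1105] [-0.63  0.04 -0.  ]
[0.6162 0.1668 0.1105] [-0.11 -0.23  0.08]
[0.617  0.166  0.1105] [0.05 0.2  0.06]
[0.6178 0.1652 0.1105] [-0.71 -0.03  0.49]
[0.6186 0.1644 0.1105] [0.73 1.57 0.11]
[0.6194 0.1636 0.1105] [1.51 3.85 0.04]
[0.6202 0.1636 0.1105] [2.05 4.92 0.62]
[0.6202 0.1636 0.1105] [0.61972028 0.16487582 0.11043778] [ 1.07231833  0.54197708 -0.17970295] 17.2667
```

Contact came where the camera put it, but the yaw moment (-0.18 Nm) suggests a small angle error. I'll check the yaw by pressing lightly on the fence alone.

Run:
```python
from h import *
f0=np.load("f0.npy")
arm.line_to([.617,.1665,.1105],.05);arm.pause(.2)
T=lambda:np.mean([(arm.read_wrist_torque()[2],arm.pause(.02))[0] for _ in range(5)])
t0=T();print(t0,F()-f0)
c=np.array([.6185,.1665,.1105])
while -(F(3)-f0)[0]<3.5 and c[0]<.623: c[0]+=.0005;arm.line_to(c,.02)
for a in(90.9,90.5,90.1,89.7):
    arm.line_to(c,.02,ori=q(a));arm.pause(.1);f=F(5)-f0;t=T()-t0
    print(a,c[0],f.round(2),round(t,3),"ry mm",round(1000*t/-f[0],1),arm.read_time())
    if t>0:break
```

```text
0.008976361999539332 [ 0.06782523 -0.36329268  0.57406236]
90.9 0.6229999999999996 [-5.53  0.36  2.02] -0.236 ry mm -42.7 21.1333
90.5 0.6229999999999996 [-5.29 -0.18  2.24] 0.208 ry mm 39.4 21.65
```

The moment flips sign between 90.9° and 90.5°, so 90.7° is flush. Now the light seating, then one simultaneous diagonal ramp.

Run:
```python
from h import *
f0=np.load("f0.npy"); S=np.array([-1,1,1.]); D=np.array([1,-1,-1.])
arm.line_to([.617,.1655,.1105],.05,ori=q(90.7));arm.pause(.2)
c=np.array([.6185,.1645,.1103])
arm.line_to(c,.02)
k=np.array([1600,2800,9000.])   # N/m guesses
for i in range(30):
    p=(F(3)-f0)*S
    tgt=min(11,2+i*.6)
    print(i,c.round(4),p.round(2)) if i%2==0 else 0
    if tgt==11 and np.all(np.abs(p-11)<.9):break
    c+=D*np.clip((tgt-p)/k*.6,-.0007,.0007)
    arm.line_to(c,.02)
arm.pause(.3);p=(F(6)-f0)*S
print(c,p.round(2),arm.read_tool_pos(),arm.read_wrist_torque().round(3) if hasattr(arm.read_wrist_torque(),'round') else 0,arm.read_opening(),arm.read_time())
np.save("c.npy",c)
s=snapshot("side");t=snapshot("top");cv2.imwrite("pics/s2.png",s);cv2.imwrite("pics/t2.png",t)
a=cv2.resize(t[140:210,205:305],None,fx=4,fy=4,interpolation=cv2.INTER_CUBIC)
b=cv2.resize(s[145:205,295:365],None,fx=5,fy=5,interpolation=cv2.INTER_CUBIC)
o=np.zeros((300,770,3),np.uint8);o[:280,:400]=a;o[:,410:760]=b;cv2.imwrite("pics/z2.png",o)
```

```text
0 [0.6185 0.1645 0.1103] [-0.04  1.1   0.04]
2 [0.6197 0.1642 0.11  ] [1.28 3.69 0.86]
4 [0.621  0.1643 0.1097] [2.3  5.18 1.14]
6 [0.6224 0.1644 0.1093] [3.61 4.36 3.05]
8 [0.6238 0.1639 0.109 ] [5.95 4.68 5.3 ]
10 [0.6244 0.163  0.1088] [6.77 5.67 7.2 ]
12 [0.6251 0.162  0.1087] [8.5  6.91 8.53]
14 [0.6258 0.161  0.1086] [8.82 8.05 9.7 ]
16 [0.6267 0.1599 0.1085] [10.57  8.84 10.84]
18 [0.6269 0.1591 0.1085] [11.12 10.19 10.83]
[0.62693323 0.15912246 0.10846972] [11.13  9.57 10.84] [0.62240989 0.164676   0.10960942] [ 1.735  2.482 -0.359] 0.4115588353298228 28.225
```

View pics/z2.png

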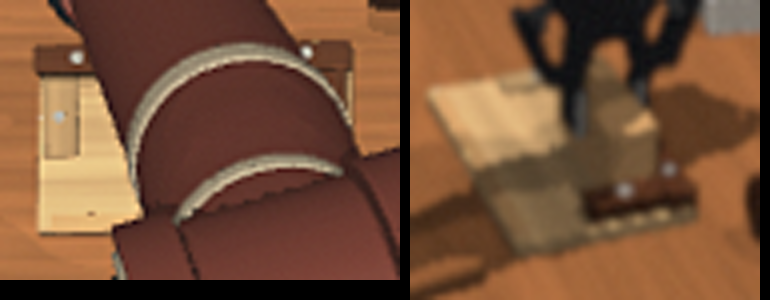

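The side crop shows the blank standing on the board against fence and stop. However, the TCP crept 3 mm in x under load, so I'll check the tool's tilt.

Run:
```python
from h import *
from scipy.spatial.transform import Rotation as R
r=R.from_quat(arm.read_eef_rot()); d=(r*R.from_quat(q(90.7)).inv()).as_rotvec(degrees=True)
print("rotvec err deg world",d.round(2), r.as_matrix().round(4).tolist())
```

```text
rotvec err deg world [0.34 0.52 0.16] [[-0.0149, 0.9998, -0.0091], [0.9999, 0.015, 0.0059], [0.006, -0.009, -0.9999]]
```

The tool tilted by only about 0.5°; the rest is finger compliance. I'll relax and repeat the diagonal ramp, compensating the tilt in proportion to the load so the blank stays square.

Run:
```python
from h import *
from scipy.spatial.transform import Rotation as R
f0=np.load("f0.npy"); S=np.array([-1,1,1.]); D=np.array([1,-1,-1.])
Q=R.from_quat(q(90.7)); ori=lambda v:R.as_quat(R.from_rotvec(v,degrees=True)*Q)
c=np.array([.6185,.1650,.1105]);arm.line_to(c,.05,ori=q(90.7));arm.pause(.2)
b=F(6)-f0;print("light",b.round(2),arm.read_tool_pos())
e=np.array([-.34,-.52,-.12]); k=np.array([1600,2500,9000.])
for i in range(30):
    p=(F(3)-f0)*S; tgt=min(11,1.5+i*.7)
    if tgt==11 and np.all(np.abs(p-11)<.8):break
    if p.max()>16:print("high",p);break
    c+=D*np.clip((tgt-p)/k*.6,-.0008,.0008)
    arm.line_to(c,.02,ori=ori(e*tgt/11))
arm.pause(.5);p=(F(6)-f0)*S
r=(R.from_quat(arm.read_eef_rot())*Q.inv()).as_rotvec(degrees=True)
print(i,c,p.round(2),arm.read_tool_pos(),r.round(2),arm.read_wrist_torque(),arm.read_opening(),arm.read_time())
s=snapshot("side");cv2.imwrite("pics/s3.png",s)
cv2.imwrite("pics/z3.png",cv2.resize(s[145:205,295:375],None,fx=9,fy=9,interpolation=cv2.INTER_CUBIC))
```

```text
light [-1.66  3.91  1.55] [0.61879777 0.16503418 0.11049615]
19 [0.62631337 0.15788719 0.10814351] [10.96 10.53 10.53] [0.62163438 0.16493927 0.10940045] [ 0.12 -0.02  0.12] [ 2.01465874  2.70778747 -0.13805306] 0.41322910705689603 35.3333
```

View pics/z3.png

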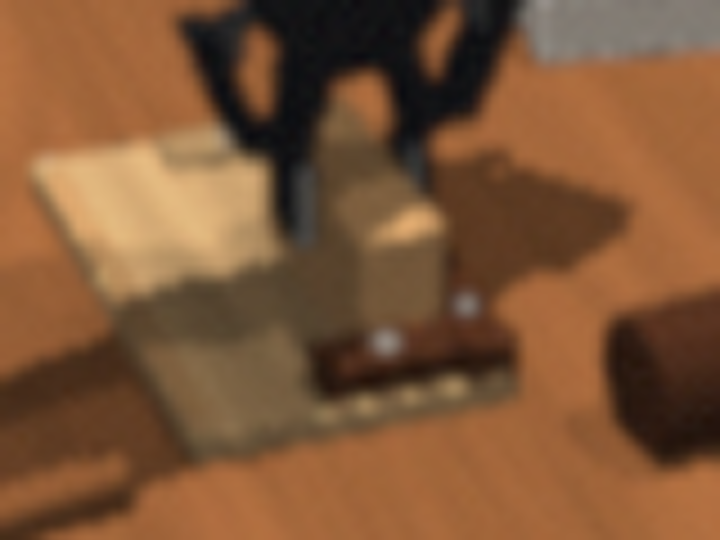

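The crop shows the blank upright on the board, its end (400,270) tight behind the stop (400,350) and its side at the fence. The tool is square to within 0.1°, and the push is steady at about 10.5–11 N on each axis. I'm handing it in.

Run:
```python
from station import ticket
print(ticket.finish_job())
```

```text
the job is handed in; nothing more can be done
None
```

I put the longer blank in the bench hook, same way up, its side against the fence and its end against the stop, and handed the job in at about 35 s with the arm still pressing at about 10.5–11 N each way; no verdict came back.

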